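# Third hand for a trolley castor arm

## Robot

A 6-joint arm with a two-finger parallel gripper is mounted at the origin on the work surface. World frame = base frame: x ahead of the robot, y to its left, z up, the work surface at z = 0. Lengths are in m, angles in rad, forces in N, time in s.
With the tool pointing down it reaches from about 0.35 to 0.775 m from the base axis. Payload 5.5 kg.
Tool frame: the origin (TCP) lies at the very end of the fingers, on their centre line; the grasp point (between the pads) lies 19 mm behind it; z points along the fingers, y is the line along which they close (so a half turn about z gives the same grasp; the last joint's range is limited). The gripper opens to 85 mm and grips with 20 to 120 N. Pads are 22 mm wide; open, the fingers measure 114 mm over their backs; the gripper's body (76 mm by 85 mm) begins 54 mm behind the grasp point. The pads swing forward as they close: fully open they stand 13 mm farther back than shut.
Start: joints at [-1.393, 0.313, 0.046, 1.304, 0, 1.431], TCP at [0.18, -0.546, 0.231] pointing down, gripper open.
Joint ranges: [-2.76, 2.76], [-0.86, 1.69], [-1.03, 1.26], [-2.2, 2.34], [-1.47, 1.5], [-3.14, 3.14]. Speed limits (rad/s): [2.57, 2.57, 3.14, 3.14, 3.14, 3.14].

## Interface

Orientations are given as a unit quaternion [w, x, y, z].
In Python, from workcell import get_state, read_camera, hand_in gives the robot as it stands.
- The arm moves only by the tool send_rows, never from a script. Its argument "increments" is a list of rows, each an object of numbers: "dx", "dy", "dz": the shift along the world's x, y, z in units of 25 mm (1.0 is 25 mm); "roll": the turn about the world's z in units of 8 degrees (1.0 is 8 degrees); "claw": the opening, from -1 (shut) to 1 (fully open). In form: [{"dx": .., "dy": .., "dz": .., "roll": .., "claw": ..}, ...]. A call has exactly 5 rows; each row is the pose to reach, as a shift and turn from the pose commanded when the call began; what a row does not reach only later rows make up. A row lasts 1/8 s, in which the tool goes at most 62.5 mm and 10.7 degrees, less where a joint would pass 70% of its speed; a pose out of reach is approached as far as the arm can. A call with a gripper value outside its range is refused whole. The fingers move at their own pace and stop on an object; "grip_force" is the grip in N (left out, the last holds). Time passes only in rows, so rows that repeat a pose let the fingers close, or fill a call up. It gives the time, the measured TCP pose, the force, the opening and the grip force at its end, in the units of the state.
- get_state(): the state, without advancing time (a new reading comes with each control period).
- read_camera(name): name is "scene" or "side" or "wrist"; returns a dict with "image" (384x512x3 uint8, blue, green, red), "fx", "fy", "cx", "cy" (pixels), "dist_coeffs" ([k1, k2, p1, p2, k3] as OpenCV has them; the pictures are not rectified), "world_to_cam" (4x4, takes a point from world to camera coordinates). Camera axes: x right, y up, looking along -z (the intrinsics and any distortion apply to the point x, -y, -z); pixel columns grow to the right and rows downward; lengths in m; the calibration is good to about 2 mm. A picture is of the moment at which its call begins. There is no depth.
- hand_in(): hands the job in; it is judged then, once.
The state is a dict: "clock": time; "joint_pos": joint angles; "qvel": joint speeds; "tau": joint torques, N m; "tcp_pos": TCP position; "orientation": TCP orientation; "wrist_force": force on the tool from outside, world axes, zero at the start; "ft_torque": the same for the moment, N m; "finger_gap": finger opening in m; "grip_force": force on a finger pad.
Only numpy, scipy, OpenCV 4.12 (cv2) and the standard library are available. Lean on these libraries where they do the work, as an engineer would, in place of code of your own. Each camera call takes 0.05 s, during which the arm holds its last target. There are 200 camera calls.

## Task

Build up the castor arm (the steel bar with a stud) for the storeroom trolley: thread the wide flat spacer and then the narrow collar over the bar's upright stud, each fully home. Then, with the bar flat on the bench, use the gripper to press its square front end (the end near the stud) flush against the middle of the sprung stop with a steady 12 N, which pushes the stop plate back about 15 mm, never to its hard end, and finish while still holding that push, so that I can fasten it. Leave the other things on the bench where they are.

Things in the scene. Friction and masses are not known exactly. Their poses are not given: they have to be found in the camera images.
- bar: castor arm, loose: flat steel bar 150 long (its x) x 36 wide (its y) x 20 mm thick, about 0.75 kg, lying on the bench, with an upright stud, 16 mm diameter and 50 mm high, top rim bevelled, standing on the bar 40 mm ahead of its middle. Origin: centre of the underside; x points to the square front end near the stud, z up. The bar's plain tail half can be gripped across its 36 mm width.
- bar_front (a point): centre of the bar's square front end face (75 mm along the bar's x, 10 mm above its underside)
- stud_top (a point): centre of the stud's top, 70 mm above the bar's underside, 40 mm along the bar's x
- spacer: wide flat steel ring, outside 50 mm, bore 20 mm, 12 mm thick, lying flat on the bench; origin: centre of its underside, z along the bore. Fully home it rests on the bar, underside 20 mm above the bar's underside.
- collar: narrow steel collar, outside 30 mm, bore 20 mm, 20 mm tall, standing on end on the bench; origin: centre of its underside, z along the bore. Fully home it rests on the spacer, underside 32 mm above the bar's underside.
- jig: the sprung stop, fixed to the bench: grey block 110 wide x 50 mm high carrying an aluminium stop plate 90 wide x 8 thick, from 2 to 44 mm above the bench. Origin: on the bench below the middle of the stop plate's front face when unpressed; x points the way the plate gives when pressed.. The bench in front of the plate is clear.
- stop_face (a point): middle of the stop plate's front face, 10 mm above the bench; moves with the plate; axes as the jig: x is the direction to push
- stop (a joint): how far the stop plate is pushed back, m: 0 unpressed, 0.034 at its hard end. It springs with 800 N/m and no preload: 12 N at 0.015. (The force felt at the wrist also holds the bar's friction on the bench, some newtons.)
- tape: bystander, leave alone: empty-cored roll of brown parcel tape standing flat, 90 mm across, 48 mm high
- wrench: bystander, leave alone: steel spanner lying flat, 180 mm long
- jar: bystander, leave alone: glass jar with steel lid, 60 mm across, 85 mm high
- carton: bystander, leave alone: closed small cardboard carton 70 x 100 x 60 mm high
- hammer: bystander, leave alone: hammer lying down, 270 mm long
- magnifier: bystander, leave alone: magnifying glass lying flat, 96 mm across, black handle 90 mm
- mug: bystander, leave alone: white mug, 80 mm across, 90 mm high
There are look-alikes about, which are no part of the job. What is shaped like the bar but pink is not meant. Leave any blue look-alike of the spacer alone.

How it is judged:
On the way, in this order (a step that is already met when the one before it is completed fails the run):
1. the wide spacer is on the stud, fully home on the bar (z of spacer in the frame of bar below 0.0225 m and horizontal distance between spacer and stud_top below 0.006 m and angle between spacer's own z axis and vertical below 0.1 rad), for 0.2 s.
2. the collar is on the stud, fully home on the spacer (all of step 1 and z of collar in the frame of bar between 0.03 and 0.035 m and horizontal distance between collar and stud_top below 0.006 m and angle between collar's own z axis and vertical below 0.1 rad), for 0.2 s.
At the end, for the whole second after the job is handed in: Spacer and collar home on the stud (within 2.5 and 3 mm); bar flat on the bench, front end on the stop plate, square within 4.5 degrees, within 15 mm of its middle; gripper in contact and pressing it there with 7 to 17 N, at rest, through the last second (all of step 2 and contact force between bar and jig between 7 and 17 N and contact force between the fingers and bar above 3 N and x of bar_front in the frame of stop_face above -0.004 m and y of bar_front in the frame of stop_face between -0.015 and 0.015 m and angle between the x axis of bar and the x axis of stop_face, either way round below 0.08 rad and height (world z) of bar below 0.006 m and angle between bar's own z axis and vertical below 0.06 rad and linear speed of bar below 0.01 m/s); the arm keeps its last pose, push and grip.
It fails at once if the stop plate is pushed to its hard end (value of joint stop above 0.03 m).
It fails at once if a bystander is moved more than 40 mm (distance of any of tape, wrench, jar, carton, hammer, magnifier, mug from where it was at the start of the episode above 0.04 m).
It also fails if it takes over 72 s, if anything falls off the work surface, if the arm or the gripper's body presses on something with over 40 N, if the wrist force passes 120 N, or if a joint passes its speed limit or range.

## Working session

There is one attempt and no reset: what is moved stays moved. The work goes in short steps, Python scripts to look and compute and a tool call to move; the robot and the scene stay as the last step left them, time stands still between calls to the robot, and variables do not carry over. Pictures are saved under pics/ and viewed, at most 10 in all, crops included, and the job is handed in when it is done.

Besides the shell and the picture viewer there is one more tool, called after ">>>" as name(argument=value, ...), one argument or row to a line, values as JSON. send_rows: Moves the arm, as the interface text tells. Its arguments: {"type":"object","properties":{"increments":{"type":"array","items":{"type":"object","properties":{"dx":{"type":"number"},"dy":{"type":"number"},"dz":{"type":"number"},"roll":{"type":"number"},"claw":{"type":"number"}}}},"grip_force":{"type":"number"}},"required":["increments"]}

```bash
ls; mkdir -p pics; cat > h.py <<'E'
import numpy as np, cv2
from workcell import get_state, read_camera, hand_in
def K(c): return np.array([[c['fx'],0,c['cx']],[0,c['fy'],c['cy']],[0,0,1.]])
def ray(c,uv):
    p=cv2.undistortPoints(np.array(uv,float).reshape(-1,1,2),K(c),np.array(c['dist_coeffs'],float)).reshape(-1,2)
    W=np.array(c['world_to_cam']); R=W[:3,:3]; o=-R.T@W[:3,3]
    d=np.c_[p[:,0],-p[:,1],-np.ones(len(p))]@R
    return o,d
def onz(c,uv,z):
    o,d=ray(c,uv); return o+d*((z-o[2])/d[:,2])[:,None]
def proj(c,P):
    W=np.array(c['world_to_cam']); q=np.atleast_2d(P)@W[:3,:3].T+W[:3,3]; q=q*[1,-1,-1]
    return cv2.projectPoints(q,np.zeros(3),np.zeros(3),K(c),np.array(c['dist_coeffs'],float))[0].reshape(-1,2)
E
python3 - <<'E'
from h import *
import pickle
C={n:read_camera(n) for n in ('scene','side','wrist')}
pickle.dump(C,open('c0.pkl','wb'))
for n in C:
    c=C[n]; o,d=ray(c,[[256,192]]); print(n,o,d)
for n in('scene','side'):
    cv2.imwrite(f'pics/{n}0.png',cv2.resize(C[n]['image'],(800,600),interpolation=cv2.INTER_CUBIC))
print(get_state())
E
```

```text
pics
scene [1.51334781 0.01961618 0.70178394] [[-0.84109171 -0.08606984 -0.53400318]]
side [0.4849466  0.54961284 0.65680086] [[ 0.05037505 -0.72436933 -0.68779366]]
wrist [ 0.24619671 -0.52395069  0.37367062] [[-0.27007736 -0.07871262 -0.95965606]]
{'clock': 0.15, 'joint_pos': array([-1.39259421e+00,  3.13873936e-01,  4.52696190e-02,  1.30362702e+00,
        5.70264069e-06,  1.43120181e+00]), 'qvel': array([-0.0008429 , -0.00206132,  0.00277265,  0.00103459,  0.00016304,
       -0.00169996]), 'tau': array([ 2.58869994e-03, -4.81064308e+01,  2.98815912e+01,  1.38768213e-02,
       -1.66511732e-04,  5.94231864e-07]), 'tcp_pos': array([ 0.17960026, -0.54583183,  0.23059967]), 'orientation': array([-7.17428177e-04,  9.87401949e-01,  1.58230454e-01, -1.09989616e-05]), 'wrist_force': array([-0.18701328,  0.87990839,  0.26472801]), 'ft_torque': array([-0.02996524,  0.01729076, -0.00547161]), 'grip_force': 0.0, 'finger_gap': 0.08567656595415378}
```

View pics/scene0.png

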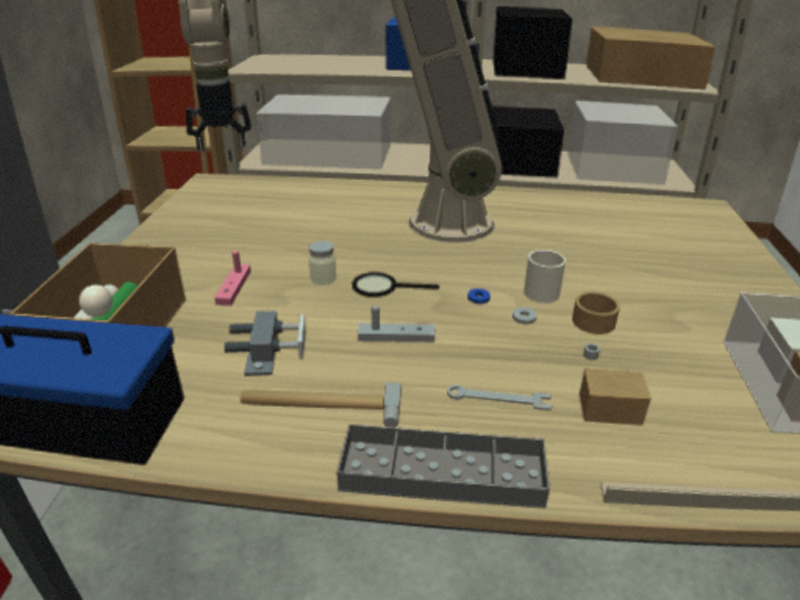

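View pics/side0.png

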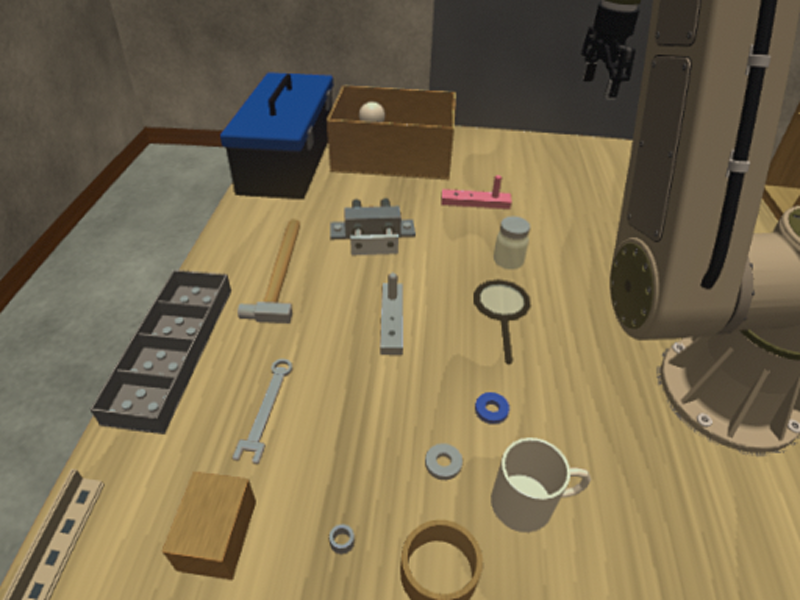

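The scene view shows:
- **Bars:** grey at (395,330) and pink at (235,280). The grey one is meant.
- **Rings:** grey spacer at (524,315), blue look-alike at (479,296), grey collar at (591,351).
- **Side view (800 px):** bar (392,318), stud (392,287), spacer (444,462), blue ring (492,407), collar (342,537), stop plate (375,242).

I take the grey bar, the grey wide ring and the small grey collar. Next I confirm them in one enlarged crop while measuring.

```bash
cat > m.py <<'E'
from h import *
def graymask(im):
    hsv=cv2.cvtColor(im,cv2.COLOR_BGR2HSV); 
    return ((hsv[...,1]<70)&(hsv[...,2]>40)).astype(np.uint8)
def blobs(c,box=None):
    m=graymask(c['image'])
    n,l,s,ce=cv2.connectedComponentsWithStats(m,connectivity=4)
    return m,n,l,s,ce
E
python3 - <<'E'
from m import *
import pickle
C=pickle.load(open('c0.pkl','rb'))
for n in('side','scene'):
    c=C[n];m,k,l,s,ce=blobs(c)
    for i in range(1,k):
        if 40<s[i,4]<4000 and s[i,1]>110:
            fm=(l==i).astype(np.uint8);ct=max(cv2.findContours(fm,0,1)[0],key=len)
            M=cv2.moments(ct); 
            if M['m00']<20: continue
            uv=[M['m10']/M['m00'],M['m01']/M['m00']]
            print(n,s[i],np.round(uv,1),onz(c,[uv],.006)[0].round(4),onz(c,[uv],.01)[0].round(4))
im=C['side']['image']; a=im[120:360,200:340]
cv2.imwrite('pics/crop.png',cv2.resize(im[120:360,190:350],None,fx=2.5,fy=2.5,interpolation=cv2.INTER_CUBIC))
E
```

```text
side [ 211  127   55   36 1219] [238.1 145.8] [ 0.6087 -0.3399  0.006 ] [ 0.608  -0.3344  0.01  ]
side [319 138  20  21 310] [328.6 148.1] [ 0.323  -0.3659  0.006 ] [ 0.324  -0.3603  0.01  ]
side [472 168  11  23 104] [478.2 180.5] [-0.1237 -0.2666  0.006 ] [-0.1199 -0.2616  0.01  ]
side [243 174  15  53 663] [250.5 202.8] [ 0.543 -0.093  0.006] [ 0.5426 -0.0891  0.01  ]
side [307 181  29  21 462] [320.9 191.2] [ 0.3561 -0.1609  0.006 ] [ 0.3569 -0.1565  0.01  ]
side [472 189   9  10  52] [476.  193.4] [-0.0943 -0.2068  0.006 ] [-0.0907 -0.2021  0.01  ]
side [152 193  35  14 382] [170.  199.2] [ 0.7559 -0.0801  0.006 ] [ 0.7542 -0.0763  0.01  ]
side [464 197  14  13  72] [471.6 203.6] [-0.0648 -0.1619  0.006 ] [-0.0614 -0.1576  0.01  ]
side [430 219   9   8  46] [433.9 222. ] [ 0.0659 -0.0799  0.006 ] [ 0.0685 -0.0761  0.01  ]
side [149 230  38  67 600] [168.6 263.4] [0.7039 0.1184 0.006 ] [0.7026 0.121  0.01  ]
side [446 264  10   9  69] [450.4 268.3] [0.0652 0.0631 0.006 ] [0.0678 0.0661 0.01  ]
side [504 268   8   9  57] [507.6 272.1] [-0.0754  0.0628  0.006 ] [-0.072   0.0658  0.
[... 1114 characters left out ...]
1.4 226.8] [0.5304 0.6501 0.006 ] [0.536  0.6465 0.01  ]
scene [228 195  51  25 682] [252.  211.3] [ 0.5303 -0.0927  0.006 ] [ 0.536  -0.0921  0.01  ]
scene [327 196  17  12 158] [335.4 201.3] [0.4425 0.1693 0.006 ] [0.4486 0.1685 0.01  ]
scene [ 143  198   53   43 1193] [170.5 217.7] [ 0.5939 -0.3343  0.006 ] [ 0.5992 -0.3322  0.01  ]
scene [373 219  12  12 109] [378.4 224.4] [0.5542 0.2917 0.006 ] [0.5597 0.2901 0.01  ]
scene [286 246  68  17 482] [319.6 253.4] [0.7049 0.1108 0.006 ] [0.7096 0.1102 0.01  ]
scene [ 384  308  128   19 1655] [447.8 317.5] [0.9006 0.4021 0.006 ] [0.9041 0.3999 0.01  ]
scene [  0 337  30  47 582] [ 10.7 367.5] [ 1.1439 -0.5176  0.006 ] [ 1.146  -0.5145  0.01  ]
```

View pics/crop.png

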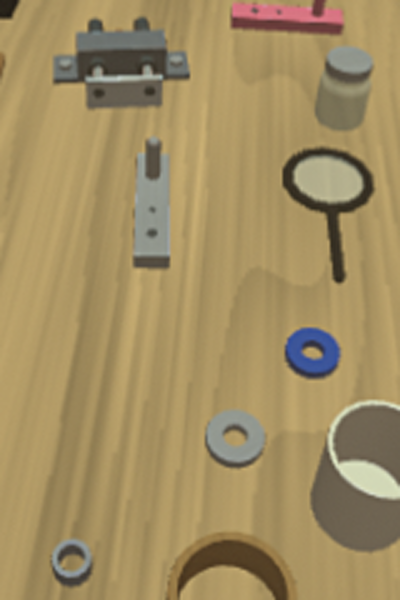

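The crop confirms the parts: grey bar with stud at (152,205), grey spacer at (235,438), blue ring at (312,352), which I leave alone, and collar at (72,562). I'm moving toward the spacer at about (0.445, 0.168). I'll squeeze it twice at right angles to centre it.

>>> send_rows(
  increments=[
    {"dx": 1.7, "dy": 1.75, "roll": 0.7, "claw": 1},
    {"dx": 3.4, "dy": 3.5, "roll": 1.4, "claw": 1},
    {"dx": 5.1, "dy": 5.25, "roll": 2.1, "claw": 1},
    {"dx": 6.8, "dy": 7, "roll": 2.8, "claw": 1},
    {"dx": 8.5, "dy": 8.75, "roll": 3.4, "claw": 1},
  ],
  grip_force=25,
)

```text
schema error: expected keys dx, dy, dz, roll, claw
```

>>> send_rows(
  increments=[
    {"dx": 0.6, "dy": 2.4, "claw": 1},
    {"dx": 1.2, "dy": 4.8, "claw": 1},
    {"dx": 1.8, "dy": 7.2, "claw": 1},
    {"dx": 2.4, "dy": 9.6, "claw": 1},
    {"dx": 3, "dy": 12, "claw": 1},
  ],
)

```text
schema error: expected keys dx, dy, dz, roll, claw
```

>>> send_rows(
  increments=[
    {"dx": -0.3, "dy": 2.4, "claw": 1},
    {"dx": -0.6, "dy": 4.6, "dz": -0.5, "claw": 1},
    {"dx": -1, "dy": 7, "dz": -1.5, "claw": 1},
    {"dx": -1, "dy": 7.7, "dz": -2.8, "claw": 1},
    {"dx": -1, "dy": 7.7, "dz": -4, "claw": 1},
  ],
)

```text
schema error: expected keys dx, dy, dz, roll, claw
```

All five keys are needed in every row.

>>> send_rows(
  increments=[
    {"dx": 1.7, "dy": 1.75, "dz": 0, "roll": 0.7, "claw": 1},
    {"dx": 3.4, "dy": 3.5, "dz": 0, "roll": 1.4, "claw": 1},
    {"dx": 5.1, "dy": 5.25, "dz": 0, "roll": 2.1, "claw": 1},
    {"dx": 6.8, "dy": 7, "dz": 0, "roll": 2.8, "claw": 1},
    {"dx": 8.5, "dy": 8.75, "dz": 0, "roll": 3.4, "claw": 1},
  ],
  grip_force=25,
)

```text
clock: 0.78
tcp_pos: [0.3932, -0.3259, 0.2312]
orientation: [0.0, 0.922, 0.387, 0.0]
wrist_force: [0.1, -0.9, 0.3]
finger_gap: 0.0857
grip_force: 0.0
```

>>> send_rows(
  increments=[
    {"dx": 0.6, "dy": 2.4, "dz": 0, "roll": 0, "claw": 1},
    {"dx": 1.2, "dy": 4.8, "dz": 0, "roll": 0, "claw": 1},
    {"dx": 1.8, "dy": 7.2, "dz": 0, "roll": 0, "claw": 1},
    {"dx": 2.4, "dy": 9.6, "dz": 0, "roll": 0, "claw": 1},
    {"dx": 3, "dy": 12, "dz": 0, "roll": 0, "claw": 1},
  ],
)

```text
clock: 1.4
tcp_pos: [0.4673, -0.0255, 0.2313]
orientation: [0.0, 0.923, 0.386, 0.0]
wrist_force: [0.1, 0.3, 0.6]
finger_gap: 0.0851
grip_force: 0.0
```

>>> send_rows(
  increments=[
    {"dx": -0.3, "dy": 2.4, "dz": 0, "roll": 0, "claw": 1},
    {"dx": -0.6, "dy": 4.6, "dz": -0.5, "roll": 0, "claw": 1},
    {"dx": -1, "dy": 7, "dz": -1.5, "roll": 0, "claw": 1},
    {"dx": -1, "dy": 7.7, "dz": -2.8, "roll": 0, "claw": 1},
    {"dx": -1, "dy": 7.7, "dz": -4, "roll": 0, "claw": 1},
  ],
)

```text
clock: 2.02
tcp_pos: [0.4415, 0.1668, 0.1302]
orientation: [-0.0, 0.922, 0.388, -0.0]
wrist_force: [-0.0, -1.0, -0.0]
finger_gap: 0.0855
grip_force: 0.0
```

>>> send_rows(
  increments=[
    {"dx": 0.1, "dy": 0, "dz": -2, "roll": 0, "claw": 1},
    {"dx": 0.1, "dy": 0, "dz": -4, "roll": 0, "claw": 1},
    {"dx": 0.1, "dy": 0, "dz": -4.8, "roll": 0, "claw": 1},
    {"dx": 0.1, "dy": 0, "dz": -5.1, "roll": 0, "claw": 1},
    {"dx": 0.1, "dy": 0, "dz": -5.1, "roll": 0, "claw": 0},
  ],
)

```text
clock: 2.65
tcp_pos: [0.444, 0.1649, 0.0037]
orientation: [-0.0, 0.922, 0.386, -0.001]
wrist_force: [0.1, 0.3, 0.9]
finger_gap: 0.0702
grip_force: 0.0
```

>>> send_rows(
  increments=[
    {"dx": 0, "dy": 0, "dz": 0, "roll": 0, "claw": -1},
    {"dx": 0, "dy": 0, "dz": 0, "roll": 0, "claw": -1},
    {"dx": 0, "dy": 0, "dz": 0, "roll": 0, "claw": -1},
    {"dx": 0, "dy": 0, "dz": 0, "roll": 0, "claw": -1},
    {"dx": 0, "dy": 0, "dz": 0, "roll": 0, "claw": -1},
  ],
)

```text
clock: 3.28
tcp_pos: [0.4449, 0.1652, 0.005]
orientation: [0.0, 0.922, 0.386, 0.001]
wrist_force: [-1.8, 0.2, 6.0]
finger_gap: 0.0482
grip_force: 25.2
```

>>> send_rows(
  increments=[
    {"dx": 0, "dy": 0, "dz": 0.1, "roll": 0, "claw": 1},
    {"dx": 0, "dy": 0, "dz": 0.1, "roll": 0, "claw": 1},
    {"dx": 0, "dy": 0, "dz": 0.1, "roll": 1.2, "claw": 1},
    {"dx": 0, "dy": 0, "dz": 0.1, "roll": 2.5, "claw": 1},
    {"dx": 0, "dy": 0, "dz": 0.1, "roll": 3.8, "claw": 1},
  ],
)

```text
clock: 3.9
tcp_pos: [0.4452, 0.165, 0.0065]
orientation: [0.0, 0.787, 0.617, 0.0]
wrist_force: [1.6, 0.3, -0.5]
finger_gap: 0.0855
grip_force: 0.0
```

>>> send_rows(
  increments=[
    {"dx": 0, "dy": 0, "dz": 0, "roll": 1.3, "claw": 1},
    {"dx": 0, "dy": 0, "dz": 0, "roll": 2.6, "claw": 1},
    {"dx": 0, "dy": 0, "dz": 0, "roll": 3.9, "claw": 1},
    {"dx": 0, "dy": 0, "dz": 0, "roll": 5.2, "claw": 1},
    {"dx": 0, "dy": 0, "dz": 0, "roll": 6.5, "claw": 1},
  ],
)

```text
clock: 4.53
tcp_pos: [0.4447, 0.165, 0.0063]
orientation: [0.0, 0.437, 0.899, 0.0]
wrist_force: [-0.3, -0.6, -0.1]
finger_gap: 0.0852
grip_force: 0.0
```

>>> send_rows(
  increments=[
    {"dx": 0, "dy": 0, "dz": 0, "roll": 1, "claw": 1},
    {"dx": 0, "dy": 0, "dz": 0, "roll": 1, "claw": -1},
    {"dx": 0, "dy": 0, "dz": 0, "roll": 1, "claw": -1},
    {"dx": 0, "dy": 0, "dz": 0, "roll": 1, "claw": -1},
    {"dx": 0, "dy": 0, "dz": 0, "roll": 1, "claw": -1},
  ],
)

```text
clock: 5.15
tcp_pos: [0.4451, 0.1652, 0.0069]
orientation: [0.0, 0.377, 0.926, 0.0]
wrist_force: [-0.9, 0.6, 6.1]
finger_gap: 0.0474
grip_force: 25.0
```

```bash
python3 - <<'E'
from m import *
import pickle
s=get_state();print(s['clock'],s['tcp_pos'],s['orientation'],s['finger_gap'],s['grip_force'],s['wrist_force'])
C={n:read_camera(n) for n in ('scene','side')}
pickle.dump(C,open('c1.pkl','wb'))
# bar geometry from wide views; upscale crops
a=cv2.resize(C['side']['image'][120:235,195:285],None,fx=6,fy=5.0,interpolation=cv2.INTER_CUBIC)
cv2.imwrite('pics/bar.png',a)
# stud/bar masks in initial frames
c=pickle.load(open('c0.pkl','rb'))['side']
g=cv2.cvtColor(c['image'],cv2.COLOR_BGR2GRAY)
for r in range(170,232,3): print(r,g[r,238:270])
E
```

```text
5.15 [0.44505097 0.16519016 0.00687451] [3.39711745e-04 3.76789756e-01 9.26298659e-01 3.97575073e-04] 0.04743054784840675 25.035790633410215 [-0.86734209  0.55542979  6.12510825]
170 [149 154 156 156 151 147 143 148 149 149 154 162 164 158 150 150 155 161
 158 151 149 153 158 163 167 168 161 160 160 162 161 164]
173 [152 156 157 154 149 143 147 150 149 150 159 166 163 154 149 154 159 162
 161 157 155 154 158 163 169 169 169 161 160 161 161 165]
176 [155 157 155 151 147 144 148 149 150 154 118 119 143 150 145 125 137 160
 161 157 152 155 160 165 169 171 167 160 160 159 162 165]
179 [156 157 154 150 143 147 149 149 153 161 105  77  77  80  79  78 117 161
 162 154 152 156 162 167 171 171 162 158 160 160 159 167]
182 [157 155 151 146 144 149 141 156 157 157 103  78  80  81  80  82 132 154
 153 147 152 158 164 168 170 169 158 158 158 159 162 169]
185 [154 152 151 154 151 147 120 147 153 155 102  78  79  81  79  81 130 152
 150 147 154 160 165 169 171 167 161 158 157 159 163 172]
188 [153 152 153 151 148 147 138 150 154 154 103  78  78  81  79  81 130 150
 150 148 156 160 166 170 170 168 1
[... 1213 characters left out ...]
 149 154 165 171 165 157]
218 [150 143 145 149 151 137 146 149 148 148 147 147 149 148 148 147 148 148
 147 161 159 160 162 162 160 155 150 157 167 169 163 156]
221 [144 141 145 150 153 153 160 162 154 152 152 152 154 152 152 152 152 153
 151 164 161 161 160 161 159 152 151 159 169 166 160 155]
224 [141 141 146 151 154 105  77  76  77  79  79  78  78  78  80  78  77  76
  73  91 156 161 161 160 155 147 152 161 168 164 158 154]
227 [141 143 146 148 157 150 147 149 145 140 138 120 118 118 120 120 116 112
 114 136 158 160 160 158 153 147 152 163 166 162 155 152]
230 [140 143 145 149 157 165 168 170 161 156 157 158 160 161 165 164 153 149
 151 154 156 157 159 157 151 149 154 164 165 159 153 151]
```

View pics/bar.png

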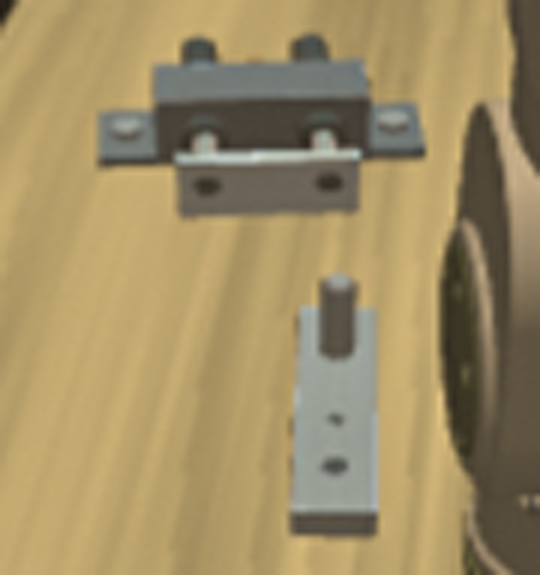

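Crop (6×5 scale): stud top is at (338,285) and base at (338,350). The bar's near top edge is at y≈512, and the plate's front bottom edge runs (181,214)–(358,208). I'll compute positions from these.

```bash
python3 - <<'E'
from m import *
import pickle
c=pickle.load(open('c1.pkl','rb'))['side']
def p(x,y): return [(x+.5)/6-.5+195,(y+.5)/5-.5+120]
P=lambda pts,z:onz(c,[p(*q) for q in pts],z).round(4)
print('bar top corners fl,fr,nl,nr',P([(299,309),(375,309),(292,512),(377,512)],.02))
print('bar bottom near',P([(292,533),(377,533)],0))
print('stud base front',P([(338,356)],.02),'stud top c',P([(338,284)],.07))
print('plate bottom',P([(181,214),(358,208)],.002),'top',P([(177,166),(360,158)],.044))
W=pickle.load(open('c0.pkl','rb'))['wrist'];print(np.linalg.inv(W['world_to_cam']).round(3),W['fx'],W['dist_coeffs'])
E
```

```text
bar top corners fl,fr,nl,nr [[ 0.5671 -0.1591  0.02  ]
 [ 0.5326 -0.1635  0.02  ]
 [ 0.5523 -0.0118  0.02  ]
 [ 0.5181 -0.0159  0.02  ]]
bar bottom near [[ 0.5527 -0.0157  0.    ]
 [ 0.5179 -0.0199  0.    ]]
stud base front [[ 0.5455 -0.124   0.02  ]] stud top c [[ 0.5464 -0.1247  0.07  ]]
plate bottom [[ 0.638  -0.2567  0.002 ]
 [ 0.5509 -0.2736  0.002 ]] top [[ 0.6372 -0.2486  0.044 ]
 [ 0.5503 -0.2676  0.044 ]]
[[ 0.312  0.913  0.264  0.246]
 [-0.95   0.301  0.085 -0.524]
 [-0.002 -0.277  0.961  0.374]
 [ 0.     0.     0.     1.   ]] 295.1310222986395 [-0.06076878  0.          0.          0.          0.        ]
```

>>> send_rows(
  increments=[
    {"dx": 0, "dy": 0, "dz": 1, "roll": 0, "claw": -1},
    {"dx": 0, "dy": 0, "dz": 3, "roll": 0, "claw": -1},
    {"dx": 1, "dy": -1, "dz": 5, "roll": 0, "claw": -1},
    {"dx": 2, "dy": -3, "dz": 5.5, "roll": 0, "claw": -1},
    {"dx": 3, "dy": -5, "dz": 5.5, "roll": 0, "claw": -1},
  ],
)

```text
clock: 5.88
tcp_pos: [0.5214, 0.0389, 0.1456]
orientation: [0.002, 0.376, 0.927, 0.001]
wrist_force: [-0.0, -0.0, -0.9]
finger_gap: 0.0472
grip_force: 26.2
```

>>> send_rows(
  increments=[
    {"dx": 0.5, "dy": -2.2, "dz": 0, "roll": 0, "claw": -1},
    {"dx": 1.2, "dy": -4.4, "dz": 0, "roll": 0, "claw": -1},
    {"dx": 1.8, "dy": -6.6, "dz": 0, "roll": 0, "claw": -1},
    {"dx": 2.6, "dy": -8.4, "dz": 0, "roll": 0, "claw": -1},
    {"dx": 2.6, "dy": -8.4, "dz": 0, "roll": 0, "claw": -1},
  ],
)

```text
clock: 6.5
tcp_pos: [0.5855, -0.1737, 0.1428]
orientation: [0.0, 0.379, 0.925, -0.0]
wrist_force: [0.7, 0.3, -1.4]
finger_gap: 0.047
grip_force: 26.2
```

```bash
python3 - <<'E'
from m import *
import pickle
C={n:read_camera(n) for n in ('wrist',)}
print(get_state()['tcp_pos'])
pickle.dump(C,open('c2.pkl','wb'))
c=C['wrist'];print(proj(c,[[.5465,-.128,.07],[.5465,-.128,.02],[.595,-.265,.01]]))
cv2.imwrite('pics/w2.png',cv2.resize(c['image'],(800,600),interpolation=cv2.INTER_CUBIC))
E
```

```text
[ 0.58444312 -0.17146747  0.14272431]
[[265.68284966 121.575515  ]
 [264.28099202 118.63253035]
 [201.90390569 247.99882536]]
```

View pics/w2.png

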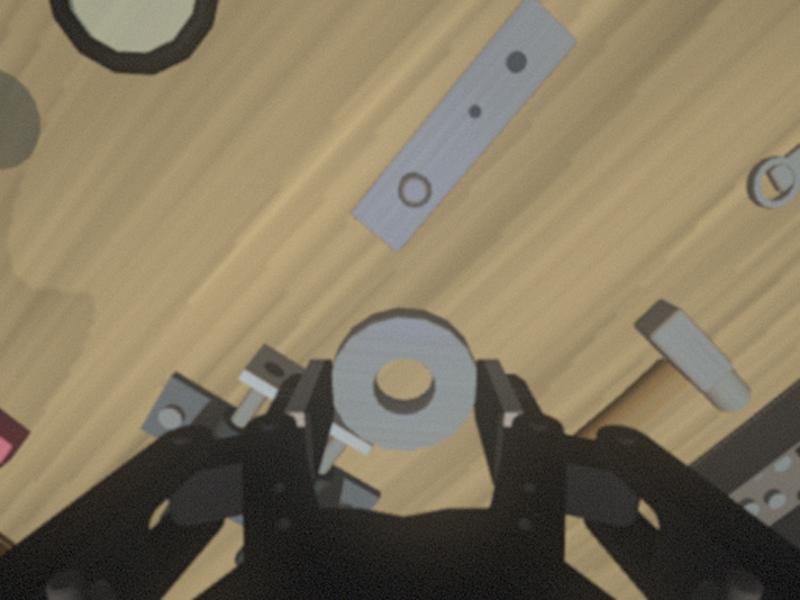

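Wrist view: the stud top is at (414,188) seen end-on, bar corners at (352,213) and (398,250), and the spacer's top bore centre near (404,380) between the fingers. Localising these precisely.

```bash
python3 - <<'E'
from m import *
import pickle
c=pickle.load(open('c2.pkl','rb'))['wrist'];im=c['image']
hsv=cv2.cvtColor(im,cv2.COLOR_BGR2HSV);S=cv2.GaussianBlur(hsv[...,1],(3,3),0)
n,l,s,ce=cv2.connectedComponentsWithStats((S<60).astype(np.uint8))
i=l[80:160,240:300]; k=np.bincount(i[i>0]).argmax(); print(s[k])
m=(l==k).astype(np.uint8);m[:8]=0
ct=max(cv2.findContours(m,0,1)[0],key=len)
w=onz(c,ct.reshape(-1,2).astype(float),.02)[:,:2].astype(np.float32)
for a in(w,):
    r=cv2.minAreaRect(a*1000);print(r,cv2.boxPoints(r).round(1).tolist())
g=cv2.cvtColor(im,cv2.COLOR_BGR2GRAY)
cr=cv2.resize(g[105:137,250:282],None,fx=8,fy=8,interpolation=cv2.INTER_CUBIC)
h=cv2.HoughCircles(cr,cv2.HOUGH_GRADIENT,1,30,param1=60,param2=15,minRadius=50,maxRadius=110)
for x,y,rr in h[0][:3]:
    uv=[(x+.5)/8-.5+250,(y+.5)/8-.5+105];print(uv,rr/8,onz(c,[uv],.07)[0].round(4),onz(c,[uv],.068)[0].round(4))
# spacer in hand
for uv in [(404,383),(403,379)]:
    uv=np.array(uv)/1.5625-.2; print('ring',onz(c,[uv],.148)[0].round(4),onz(c,[uv],.142)[0].round(4))
E
```

```text
[ 224    0  146  162 7772]
((542.5798950195312, -88.83566284179688), (36.66973114013672, 150.158447265625), 5.372044086456299) [[517.2999877929688, -15.800000190734863], [531.4000244140625, -165.3000030517578], [567.9000244140625, -161.89999389648438], [553.7999877929688, -12.399999618530273]]Traceback (most recent call last):
  File "<stdin>", line 15, in <module>
TypeError: 'NoneType' object is not subscriptable
```

>>> send_rows(
  increments=[
    {"dx": -0.7, "dy": 0.8, "dz": 0, "roll": -1.2, "claw": -1},
    {"dx": -1.54, "dy": 1.66, "dz": 0, "roll": -2.4, "claw": -1},
    {"dx": -1.54, "dy": 1.66, "dz": -0.6, "roll": -3.6, "claw": -1},
    {"dx": -1.54, "dy": 1.66, "dz": -1.6, "roll": -5, "claw": -1},
    {"dx": -1.54, "dy": 1.66, "dz": -2.2, "roll": -5, "claw": -1},
  ],
)

```text
clock: 7.18
tcp_pos: [0.5448, -0.1267, 0.0876]
orientation: [-0.001, 0.669, 0.743, -0.0]
wrist_force: [0.7, 0.5, -1.7]
finger_gap: 0.0475
grip_force: 26.2
```

```bash
python3 - <<'E'
from m import *
c=read_camera('wrist');d=read_camera('side')
s=get_state();print(s['tcp_pos'],s['wrist_force'],s['orientation'])
a=cv2.resize(c['image'],(512,384))[140:340,130:380]
b=d['image'][140:225,200:306]
cv2.imwrite('pics/w3.png',np.vstack([cv2.resize(a,(500,300*500//500*4//3*1)),cv2.resize(b,(500,200*2//2))]))
E
```

```text
[ 0.5443084  -0.12698259  0.08694791] [-0.931946    0.24342015 -1.58834147] [-1.98482847e-03  6.68928551e-01  7.43323752e-01 -6.73164465e-04]
```

View pics/w3.png

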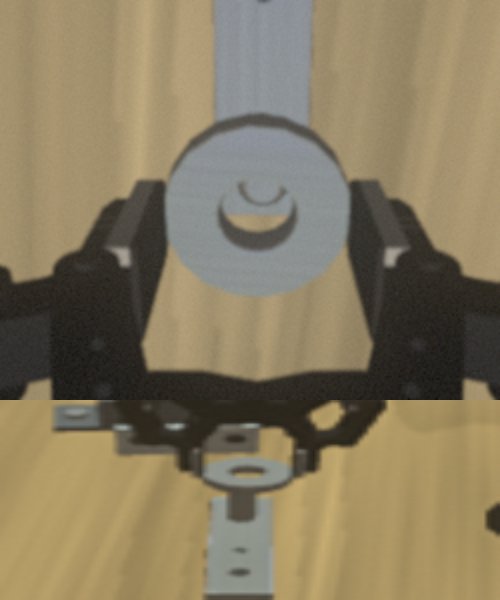

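Wrist crop (top): the stud tip shows through the bore at about (262,190), roughly 1 mm to the right of the bore centre (258,215). Side crop: the spacer sits over the stud. Checking settling and the predicted offset.

>>> send_rows(
  increments=[
    {"dx": 0, "dy": 0, "dz": 0, "roll": 0, "claw": -1},
    {"dx": 0, "dy": 0, "dz": 0, "roll": 0, "claw": -1},
    {"dx": 0, "dy": 0, "dz": 0, "roll": 0, "claw": -1},
    {"dx": 0, "dy": 0, "dz": 0, "roll": 0, "claw": -1},
    {"dx": 0, "dy": 0, "dz": 0, "roll": 0, "claw": -1},
  ],
)

```text
clock: 7.9
tcp_pos: [0.5462, -0.1286, 0.089]
orientation: [0.0, 0.67, 0.742, 0.0]
wrist_force: [-0.9, -0.6, -1.5]
finger_gap: 0.0473
grip_force: 26.2
```

```bash
python3 - <<'E'
from m import *
c=read_camera('wrist')
s=get_state();t=s['tcp_pos'];print(t,s['wrist_force'])
# visible far arc of stud top in crop ~ (258..262); predicted pixels
for nm,P in [('stud',[.5463,-.128,.07]),('boretop',[t[0],t[1],t[2]+.006]),('borebot',[t[0],t[1],t[2]-.006])]:
    print(nm,proj(c,[P])[0].round(1),'in crop',((proj(c,[P])[0]-[130,140])*2).round(0))
g=c['image'][:,:,1]
for r in range(222,266,2): print(r,g[r,238:282:2])
E
```

```text
[ 0.54617534 -0.12858101  0.08889479] [ 0.52607394  0.02811794 -1.5286455 ]
stud [258.9 228.2] in crop [258. 176.]
boretop [258.7 248.5] in crop [257. 217.]
borebot [258.7 238.4] in crop [257. 197.]
222 [148 149 146 150 146 149 144 141 150 143 146 144 146 148 145 148 146 143
 142 146 146 149]
224 [147 146 146 147 145 145 145 146 144 146 143 148 146 149 149 145 147 146
 148 150 147 147]
226 [145 143 144 144 143 144 145 138 142 145 141 143 142 144 142 146 146 149
 147 147 147 146]
228 [146 148 145 145 140 145 144 144 146 143 144 139 145 143 142 145 141 145
 140 143 142 145]
230 [151 149 147 149 144 147 141 148 143 145 149 146 149 145 144 142 145 144
 143 147 143 143]
232 [142 147 145 144 145 123 114 142 141 152 145 147 147 148 135 115 135 146
 145 147 146 148]
234 [146 145 143 146 149 136 107 119 145 149 153 153 151 140 113 111 135 144
 144 147 147 150]
236 [147 143 142 145 148 148 133 112 118 132 140 141 133 109 117 136 145 149
 143 146 145 145]
238 [144 142 131 142 147 149 145 144 134 123 118 116 124 131 145 145 149 144
 142 141 148 147]
240 [145 130 142 144 147 146 148 147 147 147 1
[... 488 characters left out ...]
1 151 151 149 113
  80  79 116 143]
252 [136  87  81  79 104 139 152 155 151 148 147 143 148 154 153 139 104  79
  80  88 132 146]
254 [146 115  80  78  75  84 102 129 141 140 143 139 138 131 118  90  74  73
  81 102 139 147]
256 [143 137  94  76  78  83  76  80  84  92  98  90  80  80  77  81  78  80
  90 131 147 145]
258 [144 144 119  88  78  73  79  78  80  77  76  78  76  78  82  80  80  82
 120 143 150 152]
260 [144 143 142 116  88  74  76  77  79  78  81  81  82  79  79  83  90 114
 139 142 142 146]
262 [145 148 143 147 123 104  86  82  77  78  76  79  81  85  84 102 126 141
 147 144 145 139]
264 [144 146 143 149 146 141 128 114  99  93  91  96 103 108 117 141 149 144
 147 143 149 147]
```

>>> send_rows(
  increments=[
    {"dx": 0.01, "dy": 0.04, "dz": 0, "roll": 0, "claw": -1},
    {"dx": 0.01, "dy": 0.04, "dz": -0.25, "roll": 0, "claw": -1},
    {"dx": 0.01, "dy": 0.04, "dz": -0.5, "roll": 0, "claw": -1},
    {"dx": 0.01, "dy": 0.04, "dz": -0.7, "roll": 0, "claw": -1},
    {"dx": 0.01, "dy": 0.04, "dz": -0.9, "roll": 0, "claw": -1},
  ],
)

```text
clock: 8.57
tcp_pos: [0.5463, -0.1275, 0.0658]
orientation: [-0.0, 0.67, 0.742, -0.0]
wrist_force: [0.0, 0.9, -0.7]
finger_gap: 0.0474
grip_force: 26.2
```

It's threaded with no force. Going down to the bar and releasing.

>>> send_rows(
  increments=[
    {"dx": 0, "dy": 0, "dz": -0.4, "roll": 0, "claw": -1},
    {"dx": 0, "dy": 0, "dz": -0.8, "roll": 0, "claw": -1},
    {"dx": 0, "dy": 0, "dz": -1.2, "roll": 0, "claw": -1},
    {"dx": 0, "dy": 0, "dz": -1.45, "roll": 0, "claw": -1},
    {"dx": 0, "dy": 0, "dz": -1.5, "roll": 0, "claw": -1},
  ],
)

```text
clock: 9.2
tcp_pos: [0.5461, -0.1274, 0.0282]
orientation: [-0.0, 0.67, 0.742, -0.0]
wrist_force: [-0.3, -0.0, -1.5]
finger_gap: 0.0471
grip_force: 26.2
```

>>> send_rows(
  increments=[
    {"dx": 0, "dy": 0, "dz": 0, "roll": 0, "claw": 1},
    {"dx": 0, "dy": 0, "dz": 0, "roll": 0, "claw": 1},
    {"dx": 0, "dy": 0, "dz": 0, "roll": 0, "claw": 1},
    {"dx": 0, "dy": 0, "dz": 1, "roll": 0, "claw": 1},
    {"dx": 0, "dy": 0, "dz": 3, "roll": 0, "claw": 1},
  ],
)

```text
clock: 9.82
tcp_pos: [0.5447, -0.1269, 0.1027]
orientation: [-0.002, 0.67, 0.742, -0.001]
wrist_force: [0.9, -0.7, -0.2]
finger_gap: 0.0857
grip_force: 0.0
```

```bash
python3 - <<'E'
from m import *
c=read_camera('wrist');d=read_camera('side')
s=get_state();t=s['tcp_pos'];print(t,s['wrist_force'],s['clock'])
b=d['image'][150:230,215:285]; a=c['image'][140:384,100:412]
cv2.imwrite('pics/p4.png',np.hstack([cv2.resize(a,(448,350)),cv2.resize(b,(306,350))]))
E
```

```text
[ 0.55003816 -0.12882263  0.1094412 ] [ 1.08765169 -0.56745525  0.8166434 ] 9.925
```

View pics/p4.png

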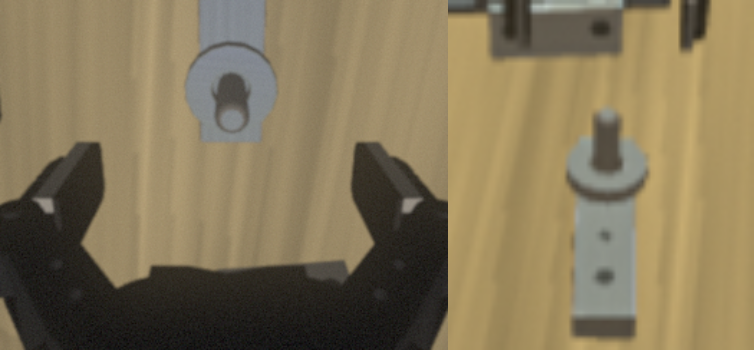

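The spacer sits flat on the bar with the stud through it (side crop at (607,165)). Next is the collar at about (0.5615, 0.286).

>>> send_rows(
  increments=[
    {"dx": 0.1, "dy": 2.2, "dz": 0, "roll": 1, "claw": 1},
    {"dx": 0.2, "dy": 4.6, "dz": 0, "roll": 2, "claw": 1},
    {"dx": 0.3, "dy": 7, "dz": 0, "roll": 3, "claw": 1},
    {"dx": 0.4, "dy": 9.4, "dz": 0, "roll": 4, "claw": 1},
    {"dx": 0.5, "dy": 11.8, "dz": 0, "roll": 4.9, "claw": 1},
  ],
)

```text
clock: 10.55
tcp_pos: [0.5589, 0.1694, 0.1038]
orientation: [0.0, 0.381, 0.925, 0.0]
wrist_force: [1.0, -1.5, 0.7]
finger_gap: 0.0855
grip_force: 0.0
```

>>> send_rows(
  increments=[
    {"dx": 0.1, "dy": 2.3, "dz": 0, "roll": 0, "claw": 1},
    {"dx": 0.1, "dy": 4.3, "dz": 0, "roll": 0, "claw": 1},
    {"dx": 0.1, "dy": 4.72, "dz": 0, "roll": 0, "claw": 1},
    {"dx": 0.1, "dy": 4.72, "dz": 0, "roll": 0, "claw": 1},
    {"dx": 0.1, "dy": 4.72, "dz": 0, "roll": 0, "claw": 1},
  ],
)

```text
clock: 11.18
tcp_pos: [0.5614, 0.2841, 0.1037]
orientation: [-0.0, 0.383, 0.924, -0.0]
wrist_force: [-0.3, 0.7, 0.3]
finger_gap: 0.0853
grip_force: 0.0
```

```bash
python3 - <<'E'
from m import *
c=read_camera('wrist')
s=get_state();t=s['tcp_pos'];print(t,s['orientation'],s['clock'])
print(proj(c,[[.5615,.286,.02]]))
hsv=cv2.cvtColor(c['image'],cv2.COLOR_BGR2HSV)
n,l,st,ce=cv2.connectedComponentsWithStats((hsv[...,1]<60).astype(np.uint8))
for i in range(1,n):
    if 200<st[i,4]<9000:
        ct=max(cv2.findContours((l==i).astype(np.uint8),0,1)[0],key=len)
        (x,y),(a,b),_=cv2.fitEllipse(ct) if len(ct)>5 else ((0,0),(0,0),0)
        print(st[i],x,y,a,b,onz(c,[[x,y]],.018)[0].round(4))
E
```

```text
[0.56154858 0.28395885 0.10375932] [-6.98444182e-05  3.83511599e-01  9.23536033e-01 -2.09888345e-04] 11.225
[[260.12688172 195.42240937]]
[   0   34   32   93 2131] 12.817646026611328 82.77217102050781 31.770320892333984 97.45157623291016 [0.3634 0.2152 0.018 ]
[245 173  37  39 839] 262.604248046875 192.5414581298828 36.07901382446289 38.377681732177734 [0.5616 0.2887 0.018 ]
```

>>> send_rows(
  increments=[
    {"dx": 0, "dy": 0.12, "dz": -1.5, "roll": 0, "claw": 1},
    {"dx": 0, "dy": 0.12, "dz": -3, "roll": 0, "claw": 1},
    {"dx": 0, "dy": 0.12, "dz": -3.78, "roll": 0, "claw": 1},
    {"dx": 0, "dy": 0.12, "dz": -3.78, "roll": 0, "claw": 1},
    {"dx": 0, "dy": 0.12, "dz": -3.78, "roll": 0, "claw": 0.2},
  ],
)

```text
clock: 11.85
tcp_pos: [0.5624, 0.2879, 0.0104]
orientation: [0.001, 0.383, 0.924, 0.0]
wrist_force: [-0.2, 0.1, 0.3]
finger_gap: 0.0695
grip_force: 0.0
```

>>> send_rows(
  increments=[
    {"dx": 0, "dy": 0, "dz": 0, "roll": 0, "claw": -1},
    {"dx": 0, "dy": 0, "dz": 0, "roll": 0, "claw": -1},
    {"dx": 0, "dy": 0, "dz": 0, "roll": 0, "claw": -1},
    {"dx": 0, "dy": 0, "dz": 0, "roll": 0, "claw": -1},
    {"dx": 0, "dy": 0, "dz": 0, "roll": 0, "claw": -1},
  ],
)

```text
clock: 12.48
tcp_pos: [0.5621, 0.2887, 0.0106]
orientation: [0.001, 0.383, 0.924, 0.001]
wrist_force: [-0.9, -0.6, 5.4]
finger_gap: 0.0293
grip_force: 24.4
```

>>> send_rows(
  increments=[
    {"dx": 0, "dy": 0, "dz": 0, "roll": 0, "claw": 1},
    {"dx": 0, "dy": 0, "dz": 0, "roll": 0, "claw": 1},
    {"dx": 0, "dy": 0, "dz": 0, "roll": 0, "claw": 1},
    {"dx": 0, "dy": 0, "dz": 0, "roll": -1.3, "claw": 1},
    {"dx": 0, "dy": 0, "dz": 0, "roll": -2.6, "claw": 1},
  ],
)

```text
clock: 13.1
tcp_pos: [0.5613, 0.2885, 0.0091]
orientation: [-0.0, 0.546, 0.838, -0.0]
wrist_force: [-0.3, 0.7, -0.0]
finger_gap: 0.0855
grip_force: 0.0
```

>>> send_rows(
  increments=[
    {"dx": 0, "dy": 0, "dz": 0, "roll": -1.3, "claw": 1},
    {"dx": 0, "dy": 0, "dz": 0, "roll": -2.6, "claw": 1},
    {"dx": 0, "dy": 0, "dz": 0, "roll": -3.9, "claw": 1},
    {"dx": 0, "dy": 0, "dz": 0, "roll": -5.2, "claw": 1},
    {"dx": 0, "dy": 0, "dz": 0, "roll": -6.5, "claw": 1},
  ],
)

```text
clock: 13.72
tcp_pos: [0.5613, 0.2885, 0.0091]
orientation: [-0.0, 0.858, 0.514, -0.0]
wrist_force: [-0.5, -0.3, 0.2]
finger_gap: 0.0855
grip_force: 0.0
```

>>> send_rows(
  increments=[
    {"dx": 0, "dy": 0, "dz": 0, "roll": -1.3, "claw": 1},
    {"dx": 0, "dy": 0, "dz": 0, "roll": -2.1, "claw": 1},
    {"dx": 0, "dy": 0, "dz": 0, "roll": -2.1, "claw": 0},
    {"dx": 0, "dy": 0, "dz": 0, "roll": -2.1, "claw": -1},
    {"dx": 0, "dy": 0, "dz": 0, "roll": -2.1, "claw": -1},
  ],
)

```text
clock: 14.35
tcp_pos: [0.5614, 0.2885, 0.0093]
orientation: [0.0, 0.922, 0.386, -0.0]
wrist_force: [0.4, -1.6, 0.8]
finger_gap: 0.0323
grip_force: 0.4
```

>>> send_rows(
  increments=[
    {"dx": 0, "dy": 0, "dz": 0, "roll": 0, "claw": -1},
    {"dx": 0, "dy": 0, "dz": 0, "roll": 0, "claw": -1},
    {"dx": 0, "dy": 0, "dz": 1, "roll": 0, "claw": -1},
    {"dx": 0, "dy": 0, "dz": 3, "roll": 0, "claw": -1},
    {"dx": 0, "dy": 0, "dz": 5, "roll": 0, "claw": -1},
  ],
)

```text
clock: 14.98
tcp_pos: [0.5609, 0.2883, 0.1349]
orientation: [-0.0, 0.922, 0.386, -0.001]
wrist_force: [0.3, 0.0, -1.2]
finger_gap: 0.0286
grip_force: 24.8
```

>>> send_rows(
  increments=[
    {"dx": -0.1, "dy": -2.2, "dz": 0, "roll": 1, "claw": -1},
    {"dx": -0.2, "dy": -4.6, "dz": 0, "roll": 2, "claw": -1},
    {"dx": -0.3, "dy": -7, "dz": 0, "roll": 3, "claw": -1},
    {"dx": -0.4, "dy": -9.4, "dz": 0, "roll": 4, "claw": -1},
    {"dx": -0.5, "dy": -11.8, "dz": 0, "roll": 5, "claw": -1},
  ],
)

```text
clock: 15.6
tcp_pos: [0.5486, -0.0083, 0.1343]
orientation: [0.0, 0.733, 0.68, 0.0]
wrist_force: [1.1, 0.2, 0.3]
finger_gap: 0.0287
grip_force: 24.8
```

>>> send_rows(
  increments=[
    {"dx": -0.1, "dy": -2.2, "dz": 0, "roll": 1, "claw": -1},
    {"dx": -0.1, "dy": -4.2, "dz": 0, "roll": 1.4, "claw": -1},
    {"dx": -0.1, "dy": -4.84, "dz": -0.6, "roll": 1.4, "claw": -1},
    {"dx": -0.1, "dy": -4.84, "dz": -1.6, "roll": 1.4, "claw": -1},
    {"dx": -0.1, "dy": -4.84, "dz": -1.6, "roll": 1.4, "claw": -1},
  ],
)

```text
clock: 16.23
tcp_pos: [0.5443, -0.1263, 0.0918]
orientation: [-0.003, 0.665, 0.747, -0.001]
wrist_force: [-0.4, 0.6, 1.6]
finger_gap: 0.029
grip_force: 24.8
```

```bash
python3 - <<'E'
from m import *
c=read_camera('wrist');s=get_state();t=s['tcp_pos'];print(t,s['wrist_force'],s['orientation'],s['clock'])
for nm,P in [('stud',[.5465,-.1271,.07]),('boretop',[t[0],t[1],t[2]+.0105]),('borebot',[t[0],t[1],t[2]-.0095])]:
    print(nm,((proj(c,[P])[0]-[195,180])*5).round(0))
cv2.imwrite('pics/p5.png',cv2.resize(c['image'][180:290,195:325],None,fx=5,fy=5,interpolation=cv2.INTER_CUBIC))
E
```

```text
[ 0.54524992 -0.12641853  0.09312137] [-0.26287724  0.0939292  -0.8608069 ] [-1.57155430e-03  6.65024227e-01  7.46820010e-01 -4.25113682e-04] 16.275
stud [337. 245.]
boretop [329. 372.]
borebot [328. 286.]
```

View pics/p5.png

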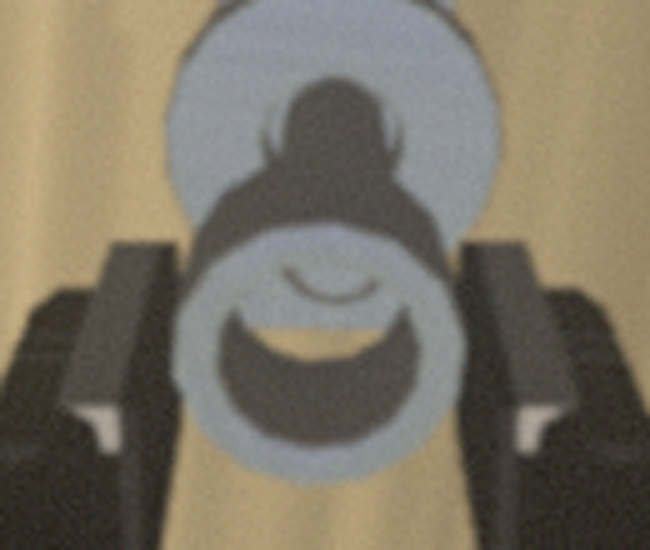

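Crop: the stud rim is at x≈333 and the collar bore at x≈320. The difference is about 1.3 mm, which matches the arm's remaining settling. I'll pause briefly and then descend.

>>> send_rows(
  increments=[
    {"dx": 0, "dy": 0, "dz": 0, "roll": 0, "claw": -1},
    {"dx": 0, "dy": 0, "dz": 0, "roll": 0, "claw": -1},
    {"dx": 0, "dy": 0, "dz": -0.2, "roll": 0, "claw": -1},
    {"dx": 0, "dy": 0, "dz": -0.5, "roll": 0, "claw": -1},
    {"dx": 0, "dy": 0, "dz": -0.8, "roll": 0, "claw": -1},
  ],
)

```text
clock: 16.9
tcp_pos: [0.5462, -0.1274, 0.0737]
orientation: [-0.0, 0.665, 0.747, -0.0]
wrist_force: [-1.2, -0.2, 0.1]
finger_gap: 0.029
grip_force: 24.8
```

>>> send_rows(
  increments=[
    {"dx": 0, "dy": 0, "dz": -0.1, "roll": 0, "claw": -1},
    {"dx": 0, "dy": 0, "dz": -0.2, "roll": 0, "claw": -1},
    {"dx": 0, "dy": 0, "dz": -0.3, "roll": 0, "claw": -1},
    {"dx": 0, "dy": 0, "dz": -0.4, "roll": 0, "claw": -1},
    {"dx": 0, "dy": 0, "dz": -0.4, "roll": 0, "claw": -1},
  ],
)

```text
clock: 17.52
tcp_pos: [0.5463, -0.1274, 0.0641]
orientation: [-0.0, 0.665, 0.747, -0.0]
wrist_force: [-0.8, -1.0, -0.6]
finger_gap: 0.0292
grip_force: 24.8
```

>>> send_rows(
  increments=[
    {"dx": 0, "dy": 0, "dz": -0.3, "roll": 0, "claw": -1},
    {"dx": 0, "dy": 0, "dz": -0.6, "roll": 0, "claw": -1},
    {"dx": 0, "dy": 0, "dz": -0.8, "roll": 0, "claw": -1},
    {"dx": 0, "dy": 0, "dz": -0.86, "roll": 0, "claw": -1},
    {"dx": 0, "dy": 0, "dz": -0.86, "roll": 0, "claw": -1},
  ],
)

```text
clock: 18.15
tcp_pos: [0.5463, -0.1274, 0.0426]
orientation: [-0.0, 0.665, 0.747, -0.0]
wrist_force: [-0.1, 0.2, -1.5]
finger_gap: 0.0291
grip_force: 24.9
```

>>> send_rows(
  increments=[
    {"dx": 0, "dy": 0, "dz": 0, "roll": 0, "claw": 1},
    {"dx": 0, "dy": 0, "dz": 0, "roll": 0, "claw": 1},
    {"dx": 0, "dy": 0, "dz": 0, "roll": 0, "claw": 1},
    {"dx": 0, "dy": 0, "dz": 1, "roll": 0, "claw": 1},
    {"dx": 0, "dy": 0, "dz": 3, "roll": 0, "claw": 1},
  ],
)

```text
clock: 18.77
tcp_pos: [0.5446, -0.1268, 0.1165]
orientation: [-0.002, 0.665, 0.747, -0.001]
wrist_force: [-0.0, 0.4, 0.3]
finger_gap: 0.0849
grip_force: 0.0
```

>>> send_rows(
  increments=[
    {"dx": 0, "dy": 1.5, "dz": 0, "roll": 0, "claw": 1},
    {"dx": 0, "dy": 2.5, "dz": 0, "roll": 0, "claw": 1},
    {"dx": -0.2, "dy": 2.8, "dz": 0, "roll": 0, "claw": 1},
    {"dx": -0.2, "dy": 2.8, "dz": 0, "roll": 0, "claw": 1},
    {"dx": -0.2, "dy": 2.8, "dz": 0, "roll": 0, "claw": 1},
  ],
)

```text
clock: 19.4
tcp_pos: [0.5415, -0.0583, 0.1177]
orientation: [0.0, 0.665, 0.746, -0.0]
wrist_force: [0.3, -0.7, -0.7]
finger_gap: 0.0856
grip_force: 0.0
```

```bash
python3 - <<'E'
from m import *
import pickle
C={n:read_camera(n) for n in('wrist','side')};pickle.dump(C,open('c3.pkl','wb'))
c,d=C['wrist'],C['side'];s=get_state();print(s['tcp_pos'],s['wrist_force'],s['orientation'],s['clock'])
b=d['image'][120:235,200:290]
cv2.imwrite('pics/p6.png',np.hstack([cv2.resize(c['image'],(400,300)),cv2.resize(b,(240,300),interpolation=cv2.INTER_CUBIC)]))
E
```

```text
[ 0.5415328  -0.05834537  0.11771348] [ 0.14242069 -0.08737644  0.03498276] [ 1.10828870e-04  6.65595926e-01  7.46312301e-01 -3.01833641e-05] 19.5
```

View pics/p6.png

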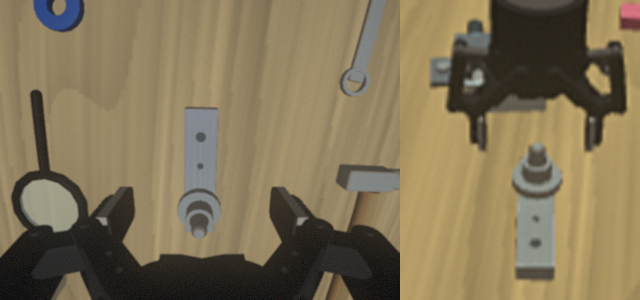

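Collar and spacer are stacked on the stud (side crop at (537,170)). Now I measure the jig from above with the wrist camera.

>>> send_rows(
  increments=[
    {"dx": 0.3, "dy": -2, "dz": 1, "roll": 0, "claw": 1},
    {"dx": 0.6, "dy": -4.3, "dz": 1.2, "roll": 0, "claw": 1},
    {"dx": 1, "dy": -6.6, "dz": 1.2, "roll": 0, "claw": 1},
    {"dx": 1.6, "dy": -9, "dz": 1.2, "roll": 0, "claw": 1},
    {"dx": 2.2, "dy": -10.8, "dz": 1.2, "roll": 0, "claw": 1},
  ],
)

```text
clock: 20.12
tcp_pos: [0.5962, -0.3311, 0.1476]
orientation: [0.0, 0.666, 0.746, -0.0]
wrist_force: [0.6, 1.0, 0.4]
finger_gap: 0.0856
grip_force: 0.0
```

>>> send_rows(
  increments=[
    {"dx": 0, "dy": 0, "dz": 0, "roll": 0, "claw": 1},
    {"dx": 0, "dy": 0, "dz": 0, "roll": 0, "claw": 1},
    {"dx": 0, "dy": 0, "dz": 0, "roll": 0, "claw": 1},
    {"dx": 0, "dy": 0, "dz": 0, "roll": 0, "claw": 1},
    {"dx": 0, "dy": 0, "dz": 0, "roll": 0, "claw": 1},
  ],
)

```text
clock: 20.75
tcp_pos: [0.5966, -0.3266, 0.1482]
orientation: [0.0, 0.665, 0.747, 0.0]
wrist_force: [-0.6, 0.1, 0.5]
finger_gap: 0.0855
grip_force: 0.0
```

```bash
python3 - <<'E'
from m import *
import pickle
c=read_camera('wrist');pickle.dump(c,open('c4.pkl','wb'));s=get_state();print(s['tcp_pos'],s['orientation'],s['clock'])
print(proj(c,[[.638,-.256,.044],[.5509,-.272,.044],[.5945,-.262,.044]]))
cv2.imwrite('pics/p7.png',cv2.resize(c['image'],(800,600),interpolation=cv2.INTER_CUBIC))
E
```

```text
[ 0.59657554 -0.32683651  0.14823177] [2.51131264e-04 6.64830432e-01 7.46994264e-01 5.34729921e-05] 20.8
[[318.97338964 112.69139263]
 [210.91467038 119.85424754]
 [265.19191417 113.63934287]]
```

View pics/p7.png

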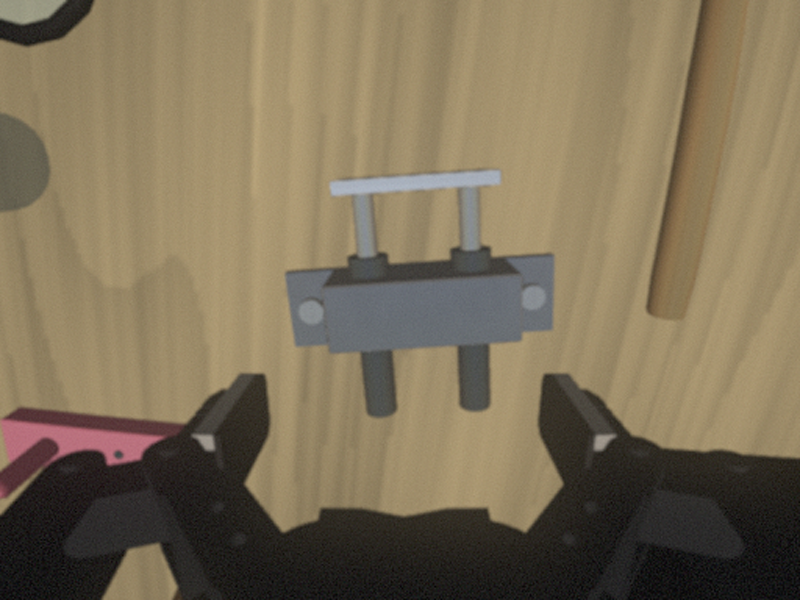

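The stop is seen from above. The plate's front top edge runs (330,182)–(500,170), with its back corners at (333,195) and (500,184).

```bash
python3 - <<'E'
from m import *
import pickle
c=pickle.load(open('c4.pkl','rb'))
v=cv2.cvtColor(c['image'],cv2.COLOR_BGR2GRAY)
hsv=cv2.cvtColor(c['image'],cv2.COLOR_BGR2HSV)
m=np.zeros_like(v); sub=((hsv[...,1]<60)&(v>135)).astype(np.uint8); m[105:130,205:325]=sub[105:130,205:325]
m=cv2.morphologyEx(m,cv2.MORPH_OPEN,np.ones((2,9),np.uint8))
ct=max(cv2.findContours(m,0,1)[0],key=len)
w=onz(c,ct.reshape(-1,2).astype(float),.044)[:,:2].astype(np.float32)*1000
r=cv2.minAreaRect(w);print(r,cv2.boxPoints(r).round(1).tolist())
pts=(np.array([[330,182],[500,170],[333,195],[500,184]])+.5)/1.5625-.5
print(onz(c,pts,.044).round(4))
E
```

```text
((594.7734375, -265.18023681640625), (90.11016845703125, 8.722936630249023), 10.583355903625488) [[549.7000122070312, -269.20001220703125], [551.2999877929688, -277.70001220703125], [639.9000244140625, -261.20001220703125], [638.2999877929688, -252.60000610351562]]
[[ 0.5508 -0.2691  0.044 ]
 [ 0.6382 -0.2527  0.044 ]
 [ 0.5529 -0.2756  0.044 ]
 [ 0.6393 -0.2598  0.044 ]]
```

Stop face: middle (0.594, −0.261), push direction −79.4°. The bar points −84.6°, so it needs about +5.2°. I'm gripping the tail 45 mm behind its centre.

>>> send_rows(
  increments=[
    {"dx": -0.4, "dy": 2.2, "dz": 0, "roll": -0.16, "claw": 1},
    {"dx": -0.9, "dy": 4.6, "dz": 0, "roll": -0.16, "claw": 1},
    {"dx": -1.4, "dy": 7, "dz": 0, "roll": -0.16, "claw": 1},
    {"dx": -1.9, "dy": 9.3, "dz": 0, "roll": -0.16, "claw": 1},
    {"dx": -2.32, "dy": 11.32, "dz": 0, "roll": -0.16, "claw": 1},
  ],
  grip_force=60,
)

```text
clock: 21.42
tcp_pos: [0.5377, -0.0423, 0.1482]
orientation: [0.0, 0.673, 0.739, 0.0]
wrist_force: [0.2, 0.6, -0.1]
finger_gap: 0.0853
grip_force: 0.0
```

>>> send_rows(
  increments=[
    {"dx": 0, "dy": 0, "dz": -0.5, "roll": 0, "claw": 1},
    {"dx": 0, "dy": 0, "dz": -2, "roll": 0, "claw": 1},
    {"dx": 0, "dy": 0, "dz": -4, "roll": 0, "claw": 1},
    {"dx": 0, "dy": 0, "dz": -5.2, "roll": 0, "claw": 1},
    {"dx": 0, "dy": 0, "dz": -5.5, "roll": 0, "claw": 1},
  ],
)

```text
clock: 22.05
tcp_pos: [0.5367, -0.0448, 0.0081]
orientation: [-0.002, 0.674, 0.739, -0.001]
wrist_force: [-0.6, -0.2, 0.7]
finger_gap: 0.0854
grip_force: 0.0
```

>>> send_rows(
  increments=[
    {"dx": 0, "dy": 0, "dz": 0, "roll": 0, "claw": 0.2},
    {"dx": 0, "dy": 0, "dz": 0, "roll": 0, "claw": 0},
    {"dx": 0, "dy": 0, "dz": 0, "roll": 0, "claw": -0.3},
    {"dx": 0, "dy": 0, "dz": 0, "roll": 0, "claw": -1},
    {"dx": 0, "dy": 0, "dz": 0, "roll": 0, "claw": -1},
  ],
)

```text
clock: 22.68
tcp_pos: [0.5394, -0.0449, 0.0121]
orientation: [0.001, 0.674, 0.739, 0.0]
wrist_force: [-0.8, -0.1, 6.6]
finger_gap: 0.0339
grip_force: 59.9
```

>>> send_rows(
  increments=[
    {"dx": 0.2, "dy": -0.6, "dz": 0, "roll": 0.2, "claw": -1},
    {"dx": 0.5, "dy": -1.5, "dz": 0, "roll": 0.4, "claw": -1},
    {"dx": 0.85, "dy": -2.5, "dz": 0, "roll": 0.65, "claw": -1},
    {"dx": 1.15, "dy": -3.4, "dz": 0, "roll": 0.65, "claw": -1},
    {"dx": 1.31, "dy": -3.8, "dz": 0, "roll": 0.65, "claw": -1},
  ],
)

```text
clock: 23.3
tcp_pos: [0.5707, -0.1363, 0.0121]
orientation: [-0.002, 0.639, 0.77, 0.003]
wrist_force: [-4.8, 18.0, 16.7]
finger_gap: 0.0339
grip_force: 61.0
```

>>> send_rows(
  increments=[
    {"dx": 0, "dy": 0, "dz": 0, "roll": 0, "claw": -1},
    {"dx": 0, "dy": 0, "dz": 0, "roll": 0, "claw": -1},
    {"dx": 0, "dy": 0, "dz": 0, "roll": 0, "claw": -1},
    {"dx": 0, "dy": 0, "dz": 0, "roll": 0, "claw": -1},
    {"dx": 0, "dy": 0, "dz": 0, "roll": 0, "claw": -1},
  ],
)

```text
clock: 23.92
tcp_pos: [0.5711, -0.1373, 0.0121]
orientation: [-0.001, 0.639, 0.769, 0.002]
wrist_force: [-3.2, 7.5, 9.0]
finger_gap: 0.0343
grip_force: 60.3
```

```bash
python3 - <<'E'
from m import *
import pickle
C={n:read_camera(n) for n in('wrist','side','scene')};pickle.dump(C,open('c5.pkl','wb'));s=get_state();print(s['tcp_pos'],s['orientation'],s['wrist_force'],s['finger_gap'],s['clock'])
a=C['scene']['image'][170:240,140:290]
b=C['side']['image'][130:210,205:285]
print([proj(C['side'],[P]).round(1).tolist() for P in ([.594,-.261,.044],[.594,-.261,.01])])
# 800x: top scene crop, bottom wrist/side
cv2.imwrite('pics/p8.png',np.vstack([cv2.resize(a,(640,299),interpolation=cv2.INTER_CUBIC),np.hstack([cv2.resize(C['wrist']['image'],(340,300)),cv2.resize(b,(300,300),interpolation=cv2.INTER_CUBIC)])]))
E
```

```text
[ 0.57111721 -0.13735749  0.01211678] [-6.83984173e-04  6.38698611e-01  7.69454949e-01  1.64274867e-03] [-2.92449916  8.28820527  9.09829089] 0.033924467363642935 24.075
[[[239.4, 151.4]], [[239.5, 160.6]]]
```

>>> send_rows(
  increments=[
    {"dx": 0.01, "dy": -0.05, "dz": 0.04, "roll": 0, "claw": -1},
    {"dx": 0.02, "dy": -0.1, "dz": 0.04, "roll": 0, "claw": -1},
    {"dx": 0.03, "dy": -0.16, "dz": 0.04, "roll": 0, "claw": -1},
    {"dx": 0.04, "dy": -0.24, "dz": 0.04, "roll": 0, "claw": -1},
    {"dx": 0.04, "dy": -0.24, "dz": 0.04, "roll": 0, "claw": -1},
  ],
)

```text
clock: 24.7
tcp_pos: [0.5718, -0.1428, 0.0122]
orientation: [-0.001, 0.639, 0.77, 0.002]
wrist_force: [-1.3, 8.7, 3.1]
finger_gap: 0.0339
grip_force: 60.6
```

>>> send_rows(
  increments=[
    {"dx": 0.01, "dy": -0.06, "dz": 0, "roll": 0, "claw": -1},
    {"dx": 0.02, "dy": -0.12, "dz": 0, "roll": 0, "claw": -1},
    {"dx": 0.03, "dy": -0.16, "dz": 0, "roll": 0, "claw": -1},
    {"dx": 0.03, "dy": -0.16, "dz": 0, "roll": 0, "claw": -1},
    {"dx": 0.03, "dy": -0.16, "dz": 0, "roll": 0, "claw": -1},
  ],
)

```text
clock: 25.32
tcp_pos: [0.5723, -0.1458, 0.0122]
orientation: [-0.002, 0.638, 0.77, 0.002]
wrist_force: [-2.0, 10.4, 5.0]
finger_gap: 0.0339
grip_force: 60.7
```

>>> send_rows(
  increments=[
    {"dx": 0.01, "dy": -0.06, "dz": 0, "roll": 0, "claw": -1},
    {"dx": 0.02, "dy": -0.12, "dz": 0, "roll": 0, "claw": -1},
    {"dx": 0.03, "dy": -0.16, "dz": 0, "roll": 0, "claw": -1},
    {"dx": 0.03, "dy": -0.16, "dz": 0, "roll": 0, "claw": -1},
    {"dx": 0.03, "dy": -0.16, "dz": 0, "roll": 0, "claw": -1},
  ],
)

```text
clock: 25.95
tcp_pos: [0.5727, -0.1486, 0.0122]
orientation: [-0.003, 0.638, 0.77, 0.003]
wrist_force: [-2.4, 14.1, 6.1]
finger_gap: 0.0342
grip_force: 60.9
```

```bash
cat > t.py <<'E'
from m import *
import pickle,sys
C0=pickle.load(open('c1.pkl','rb'));C5=pickle.load(open('c5.pkl','rb'))
C={n:read_camera(n) for n in('side','scene')}
s=get_state();t=s['tcp_pos'];print(t,s['wrist_force'],s['orientation'].round(4),s['finger_gap'],s['clock'])
print('u',t[0]*.1837-t[1]*.983,'v',t[0]*.983+t[1]*.1837)
# plate right end / left end patches (world) tracked by template matching from unpressed frame
for n,pts in (('side',[(.634,-.2535),(.556,-.268)]),('scene',[(.634,-.2535),(.620,-.256)])):
    c=C[n]
    for x,y in pts:
        p=proj(c,[[x,y,.043]])[0]; i,j=np.round(p).astype(int)
        h=6;T=C0[n]['image'][j-h:j+h+1,i-h:i+h+1]
        for nm,I in (('c5',C5[n]),('now',c)):
            w=12;R=cv2.resize(I['image'][j-w-h:j+w+h+1,i-w-h:i+w+h+1],None,fx=4,fy=4,interpolation=cv2.INTER_CUBIC)
            r=cv2.matchTemplate(R,cv2.resize(T,None,fx=4,fy=4,interpolation=cv2.INTER_CUBIC),cv2.TM_CCOEFF_NORMED)
            _,v,_,q=cv2.minMaxLoc(r);d=np.array(q)/4-w
            print(n,(x,y),nm,round(v,2),d,(onz(c,[p+d],.043)-onz(c,[p],.043))[0,:2].round(4))
E
python3 t.py
```

```text
[ 0.57267174 -0.1485255   0.01215577] [-1.49678228 14.52746341  6.30048906] [-0.003   0.6379  0.7701  0.0031] 0.03366884488928026 26.05
u 0.2512003618718891 v 0.5356521899645937
side (0.634, -0.2535) c5 0.58 [-9.   4.5] [0.0221 0.0243]
side (0.634, -0.2535) now 0.57 [7.5 8.5] [-0.0273  0.0366]
side (0.556, -0.268) c5 0.47 [-2. 11.] [0.0003 0.0519]
side (0.556, -0.268) now 0.58 [ 9.   11.75] [-0.0307  0.0513]
scene (0.634, -0.2535) c5 0.86 [0. 0.] [0. 0.]
scene (0.634, -0.2535) now 0.71 [-1.75  0.  ] [ 0.0006 -0.005 ]
scene (0.62, -0.256) c5 0.86 [ 0.   -0.25] [-0.0012 -0.0003]
scene (0.62, -0.256) now 0.73 [-1.75 -0.25] [-0.0006 -0.0054]
```

The scene camera shows the plate about 5 mm back, and the TCP geometry says 4.6 mm. Another 10 mm to go.

>>> send_rows(
  increments=[
    {"dx": 0.02, "dy": -0.08, "dz": 0, "roll": 0, "claw": -1},
    {"dx": 0.03, "dy": -0.16, "dz": 0, "roll": 0, "claw": -1},
    {"dx": 0.04, "dy": -0.24, "dz": 0, "roll": 0, "claw": -1},
    {"dx": 0.06, "dy": -0.32, "dz": 0, "roll": 0, "claw": -1},
    {"dx": 0.06, "dy": -0.32, "dz": 0, "roll": 0, "claw": -1},
  ],
)

```text
clock: 26.68
tcp_pos: [0.5736, -0.1542, 0.0121]
orientation: [-0.005, 0.637, 0.77, 0.004]
wrist_force: [-2.8, 21.2, 10.3]
finger_gap: 0.0338
grip_force: 61.3
```

>>> send_rows(
  increments=[
    {"dx": 0.01, "dy": -0.05, "dz": 0, "roll": 0, "claw": -1},
    {"dx": 0.02, "dy": -0.1, "dz": 0, "roll": 0, "claw": -1},
    {"dx": 0.02, "dy": -0.1, "dz": 0, "roll": 0, "claw": -1},
    {"dx": 0.02, "dy": -0.1, "dz": 0, "roll": 0, "claw": -1},
    {"dx": 0.02, "dy": -0.1, "dz": 0, "roll": 0, "claw": -1},
  ],
)

```text
clock: 27.3
tcp_pos: [0.5739, -0.1558, 0.0121]
orientation: [-0.005, 0.637, 0.771, 0.005]
wrist_force: [-4.4, 22.3, 10.7]
finger_gap: 0.034
grip_force: 61.4
```

```bash
python3 t.py | grep -v side
```

```text
[ 0.57382142 -0.1558372   0.01211142] [-3.65699492 23.25838483 11.09883666] [-0.0052  0.6372  0.7706  0.0048] 0.034021118819880986 27.4
u 0.2585989611547743 v 0.5354391613531033
scene (0.634, -0.2535) c5 0.86 [0. 0.] [0. 0.]
scene (0.634, -0.2535) now 0.72 [-4.25  0.  ] [ 0.0015 -0.0122]
scene (0.62, -0.256) c5 0.86 [ 0.   -0.25] [-0.0012 -0.0003]
scene (0.62, -0.256) now 0.76 [-4.25 -0.25] [ 0.0003 -0.0126]
```

>>> send_rows(
  increments=[
    {"dx": 0.01, "dy": -0.07, "dz": 0, "roll": 0, "claw": -1},
    {"dx": 0.02, "dy": -0.13, "dz": 0, "roll": 0, "claw": -1},
    {"dx": 0.02, "dy": -0.13, "dz": 0, "roll": 0, "claw": -1},
    {"dx": 0.02, "dy": -0.13, "dz": 0, "roll": 0, "claw": -1},
    {"dx": 0.02, "dy": -0.13, "dz": 0, "roll": 0, "claw": -1},
  ],
)

```text
clock: 28.02
tcp_pos: [0.5742, -0.1581, 0.0121]
orientation: [-0.006, 0.637, 0.771, 0.005]
wrist_force: [-3.4, 24.9, 13.5]
finger_gap: 0.0337
grip_force: 61.5
```

>>> send_rows(
  increments=[
    {"dx": 0, "dy": 0, "dz": 0, "roll": 0, "claw": -1},
    {"dx": 0, "dy": 0, "dz": 0, "roll": 0, "claw": -1},
    {"dx": 0, "dy": 0, "dz": 0, "roll": 0, "claw": -1},
    {"dx": 0, "dy": 0, "dz": 0, "roll": 0, "claw": -1},
    {"dx": 0, "dy": 0, "dz": 0, "roll": 0, "claw": -1},
  ],
)

```text
clock: 28.65
tcp_pos: [0.5742, -0.1582, 0.0121]
orientation: [-0.006, 0.637, 0.771, 0.005]
wrist_force: [-3.0, 26.5, 11.7]
finger_gap: 0.0339
grip_force: 61.5
```

```bash
python3 t.py | grep -v side; python3 -c "
from h import *
s=get_state();print(s['qvel'].round(4))"
```

```text
[ 0.57417052 -0.15814033  0.01211956] [-4.11403786 25.23226796 12.36933645] [-0.0058  0.637   0.7708  0.0054] 0.03398945135381962 28.75
u 0.260927065130613 v 0.5353592472798567
scene (0.634, -0.2535) c5 0.86 [0. 0.] [0. 0.]
scene (0.634, -0.2535) now 0.73 [-5.  0.] [ 0.0018 -0.0143]
scene (0.62, -0.256) c5 0.86 [ 0.   -0.25] [-0.0012 -0.0003]
scene (0.62, -0.256) now 0.77 [-5.   -0.25] [ 0.0006 -0.0148]
[-0.0019  0.0011  0.0004 -0.0002 -0.0021  0.0001]
```

```bash
python3 -c "
from workcell import hand_in
print(hand_in())"
```

```text
the job is handed in; nothing more can be done
None
```

I handed the job in with the spacer and collar on the stud and the gripper still pressing the bar square against the middle of the stop; the plate measured about 14–15 mm back (roughly 12 N), and the hand-in returned no verdict.

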